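# Tip the lime skip into its tray and ease it back

### The job

Two small metal tipping skips stand on the worktop, each hinged over its own wooden catch tray. Take the one that holds the whole lime: by its handle bar, push it over past its catch, all the way to the dumped position, so that the lime rolls out into that skip's tray; then bring the skip back, easing it down by hand rather than letting it drop, until it is fully home and upright, and let go. Do not handle the lime, and leave the skip with the wooden bottle stopper alone.

Things in the scene. Friction and masses are not known exactly. Their poses are not given: they have to be found in the camera images.
- lime_skip (a joint): Hinge of the aluminium skip with the whole lime (open box 98 wide, 115 long, 74 mm high). 0 = upright on its stop, 1.85 rad = fully dumped on its stop. A spring catch is passed between 0.05 and 0.4 rad (push at the bar about 4 N tipping, 2 N coming back). Undamped: below about 1.2 rad its weight swings it back, above that on to the dumped stop.
- lime_axle (a point): Fixed point on the axle of that skip, half-way across, 105 mm above the worktop. Fixed axes: x level, the way it tips, y along the axle, z up. Tray on the same 150 mm board: inside x 50 to 205, y +-66, floor 93 and rim 48 mm below the axle. Side plates and catch (y +-58 to 70) end 25 mm above the axle.
- lime_bar (a point): Centre of that skip's round wooden handle bar, 12 mm thick, 106 long, parallel to the axle, carried by thin rods at its ends (86 mm free between). Nothing above; 50 mm clear below to the back wall. Turns with the skip, 143 mm from the axle: in the axle's frame upright x -85, z +115; dumped x +134, z +50 mm.
- lime_center (a point): Centre of the whole lime, about 62 mm in diameter, loose in its skip at the start.
- stopper_skip (a joint): Hinge of the other skip, identical with its tray and bar, which holds a wooden bottle stopper (62 mm long, 27 thick): 0 = upright. It is to stay upright.

How it is judged:
On the way:
1. the lime's skip is tipped right over to the dumped position and the lime has rolled out into its tray (value of joint lime_skip above 1.5 rad and x of lime_center in the frame of lime_axle above 0.055 m and z of lime_center in the frame of lime_axle below -0.035 m), for 0.1 s.
At the end, for the whole second after the job is handed in: The lime's skip is back upright on its stop (within 0.1 rad) and still, the lime lies in that skip's tray, and the other skip is upright (within 0.1 rad) (value of joint each of lime_skip, stopper_skip below 0.1 rad and velocity of joint lime_skip between -0.1 and 0.1 rad/s and x of lime_center in the frame of lime_axle between 0.05 and 0.205 m and y of lime_center in the frame of lime_axle between -0.066 and 0.066 m and z of lime_center in the frame of lime_axle below -0.035 m); the robot touches nothing.
It fails at once if the lime's skip is let drop back: it falls towards upright faster than 2.5 rad/s while between 0.9 and 0.45 rad (velocity of joint lime_skip below -2.5 rad/s and value of joint lime_skip between 0.45 and 0.9 rad).
It fails at once if the lime is handled by the gripper (more than 1 N) (contact force between lime and the fingers above 1 N).
It fails at once if the other skip is tipped by more than 0.3 rad (value of joint stopper_skip above 0.3 rad).
It also fails if it takes over 51 s, if anything falls off the work surface, if the arm or the gripper's body presses on something with over 40 N, if the wrist force passes 120 N, or if a joint passes its speed limit or range.

### The arm

A 7-joint arm with a two-finger parallel gripper is mounted at the origin on a cart in front of the work surface, level with it; the furniture and walls round the work are solid. World frame = base frame: x ahead of the robot, y to its left, z up, the work surface at z = 0. Lengths are in m, angles in rad, forces in N, time in s.
With the tool pointing down it reaches from about 0.4 to 0.85 m from the base axis. Payload 10.4 kg.
Tool frame: the origin (TCP) lies between the finger pads; the fingertips stand 8 mm ahead of it and the grasp point (between the pads) lies 11 mm behind it; z points along the fingers, y is the direction in which the jaws open and shut (so a half turn about z gives the same grasp; the last joint's range is limited). The gripper opens to 87 mm and grips with 3 to 60 N. Pads are 19 mm wide; open, the fingers measure 117 mm over their backs; the gripper's body (75 mm by 190 mm) begins 51 mm behind the grasp point.
Start: joints at [1.118, 0.332, -0.065, 1.46, 0.022, 1.35, -0.088], TCP at [0.26, -0.568, 0.195] pointing down, gripper open.
Joint ranges: [-2.6, 2.6], [-0.5, 2.12], [-1.47, 1.34], [0.16, 2.42], [-1.27, 4.41], [0.06, 2.06], [-2.6, 2.6]. Speed limits (rad/s): [2.22, 2.22, 2.79, 2.79, 3.14, 3.14, 3.14].

### API

Orientations are given as a rotation vector (axis times angle).
In Python, from bench import * gives the robot as it stands. The module is installed in compiled form; this text tells all that it offers.
- The arm moves only by the tool arm_command, never from a script. Its argument "commands" is text: rows parted by semicolons, each of 5 numbers parted by spaces: the shift along the tool's x, y, z in cm, then the turn about the tool's z in degrees, then the opening, from 0 (shut) to 1 (fully open). In form: dx dy dz spin grip; .... A call has 1 to 10 rows; each row is the pose to reach, as a shift and turn from the pose commanded when the call began, along the tool's axes at that moment; what a row does not reach only later rows make up. A row lasts 1/10 s, in which the tool goes at most 50 mm and 8.59 degrees, less where a joint would pass 70% of its speed; a pose out of reach is approached as far as the arm can. A call with a gripper value outside its range is refused whole. The fingers move at their own pace and stop on an object; the grip force is fixed at half the most. Time passes only in rows, so rows that repeat a pose let the fingers close. It gives the time, the measured TCP pose, the force and the opening at its end, in the units of the state.
- observe(): the state, without advancing time (a new reading comes with each control period).
- get_image(name): name is "scene" or "top" or "wrist"; returns the picture (480x640x3 uint8, red, green, blue); there is no depth.
- calibration(name): a dict with "camera_matrix" (3x3 intrinsics, pixels), "origin" and "orientation" of the camera in the world. Camera axes: x right, y up, looking along -z (the intrinsics and any distortion apply to the point x, -y, -z); pixel columns grow to the right and rows downward; lengths in m; the calibration is good to about 2 mm. A picture is of the moment at which its call begins: read the wrist's pose just before it. calibration takes no time and is no camera call; for the wrist camera it gives the pose at the moment of the call.
- job_done(): hands the job in, once; it reports no verdict.
The state is a dict: "time_s": time; "joint_positions": joint angles; "dq": joint speeds; "joint_torque": joint torques, N m; "tcp_pos": TCP position; "tcp_rot": TCP orientation; "wrist_force": force on the tool from outside, world axes, zero at the start; "moment": the same for the moment, N m; "width": finger opening in m.
Only numpy, scipy, OpenCV 4.12 (cv2) and the standard library are available. Lean on these libraries where they do the work, as an engineer would, in place of code of your own. Each camera call takes 0.05 s, during which the arm holds its last target.

## Working session

There is one attempt and no reset: what is moved stays moved. The work goes in short steps, Python scripts to look and compute and a tool call to move; the robot and the scene stay as the last step left them, time stands still between calls to the robot, and variables do not carry over. Pictures are saved under pics/ and viewed, and the job is handed in when it is done.

Besides the shell and the picture viewer there is one more tool, called in YAML: its name, and indented under it one key for each argument. arm_command: Moves the arm, as the interface text tells. Its arguments: {"type":"object","properties":{"commands":{"type":"string"}},"required":["commands"]}

```bash
mkdir -p pics; python3 - <<'E'
from bench import *
import cv2
s=observe();print(s)
for n in ("scene","top","wrist"):
    print(n,calibration(n))
    cv2.imwrite(f"pics/{n}0.png",get_image(n)[:,:,::-1])
E
```

```text
{'time_s': 0.0, 'joint_positions': array([ 1.11838484,  0.3328729 , -0.06467623,  1.46096952,  0.02158639,
        1.34988919, -0.08851535]), 'dq': array([ 0.00172773, -0.00049778,  0.00064253,  0.00039053,  0.00027833,
       -0.00142956,  0.00132167]), 'joint_torque': array([-2.47465186e-05, -6.23259401e+01,  2.48768163e-02, -3.89905179e+01,
       -6.14116271e-02,  3.97936371e-02,  1.55025564e-04]), 'tcp_pos': array([ 0.26023841, -0.56776216,  0.1938398 ]), 'tcp_rot': array([-3.06796716e+00, -6.69634112e-01,  5.78607106e-04]), 'wrist_force': array([-0.19764086, -0.24325298,  0.27054371]), 'moment': array([ 0.04392119,  0.0520831 , -0.04129729]), 'width': 0.08698274008956705}
scene {'camera_matrix': array([[437.54339107,   0.        , 324.34850615],
       [  0.        , 437.54339107, 245.21107207],
       [  0.        ,   0.        ,   1.        ]]), 'origin': array([0.10136527, 0.50663499, 0.76860992]), 'orientation': array([ 0.31274045, -1.07456352, -2.40774708])}
top {'camera_matrix': array([[488.65687367,   0.        , 324.67958474],
       [  0.        , 488.65687367, 240.11524423],
       [  0.        ,   0.        ,   1.        ]]), 'origin': array([ 0.32320208, -0.03271501,  1.10092141]), 'orientation': array([ 0.12154412, -0.128226  , -1.54023181])}
wrist {'camera_matrix': array([[417.23706357,   0.        , 321.71955441],
       [  0.        , 417.23706357, 245.52850882],
       [  0.        ,   0.        ,   1.        ]]), 'origin': array([ 0.33426591, -0.53385322,  0.38377024]), 'orientation': array([-0.2681343 ,  0.17302979, -1.13115729])}
```

View pics/scene0.png

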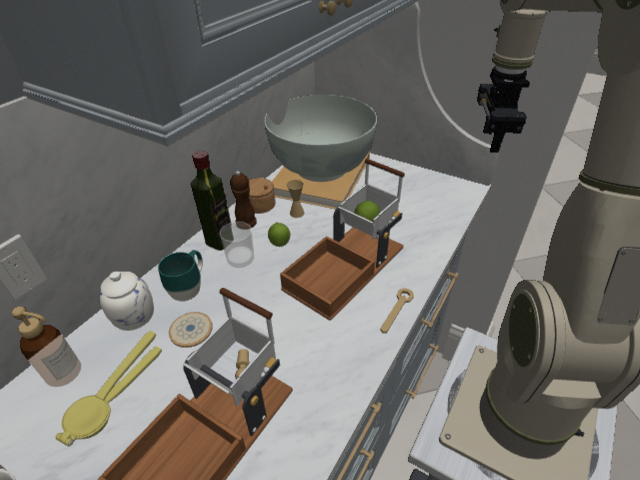

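View pics/top0.png

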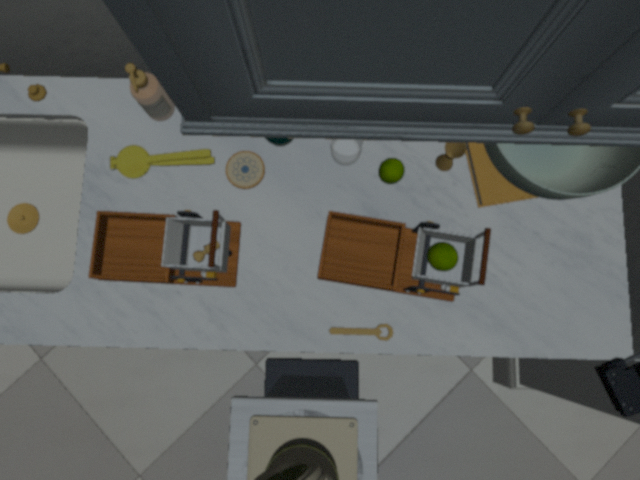

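View pics/wrist0.png

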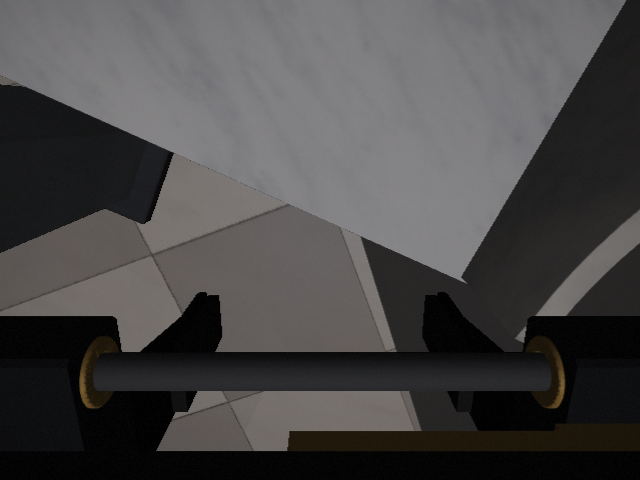

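The lime's skip is the right-hand one in the top view, with the lime at about (443,256), its bar at about (485,257), and its tray to the left towards +y. A loose lime on the counter at (391,170) is a decoy. Next I'll zoom in for accurate edges.

```bash
cat > h.py <<'E'
import numpy as np, cv2
from scipy.spatial.transform import Rotation as R
from bench import *
def ray(c,px):
    K=c["camera_matrix"]; v=np.array([(px[0]-K[0,2])/K[0,0],-(px[1]-K[1,2])/K[1,1],-1.])
    return np.array(c["origin"]), R.from_rotvec(c["orientation"]).apply(v)
def onz(c,px,z):
    o,d=ray(c,px); return o+d*(z-o[2])/d[2]
def proj(c,p):
    q=R.from_rotvec(c["orientation"]).inv().apply(np.array(p)-c["origin"]); K=c["camera_matrix"]
    return np.array([K[0,0]*q[0]/-q[2]+K[0,2], K[1,1]*-q[1]/-q[2]+K[1,2]])
E
python3 - <<'E'
import cv2
t=cv2.imread('pics/top0.png')[200:310,310:500]; s=cv2.imread('pics/scene0.png')[150:320,270:420]
cv2.imwrite('pics/tc.png',cv2.resize(t,None,fx=4,fy=4,interpolation=2)); cv2.imwrite('pics/sc.png',cv2.resize(s,None,fx=3.5,fy=3.5,interpolation=2))
E
```

```text
(no output)
```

View pics/tc.png

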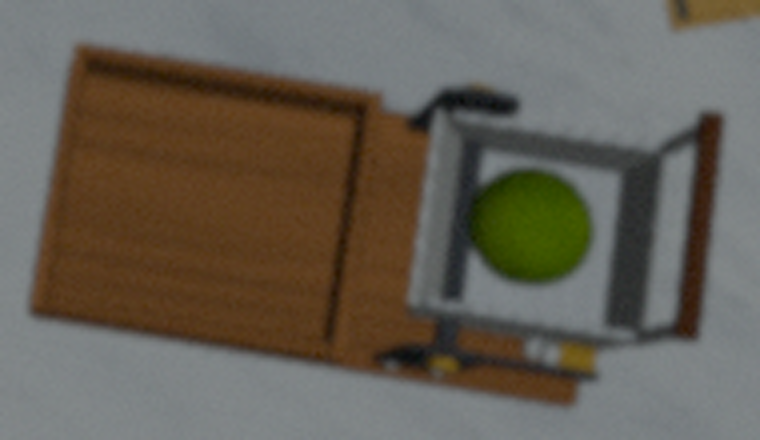

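View pics/sc.png

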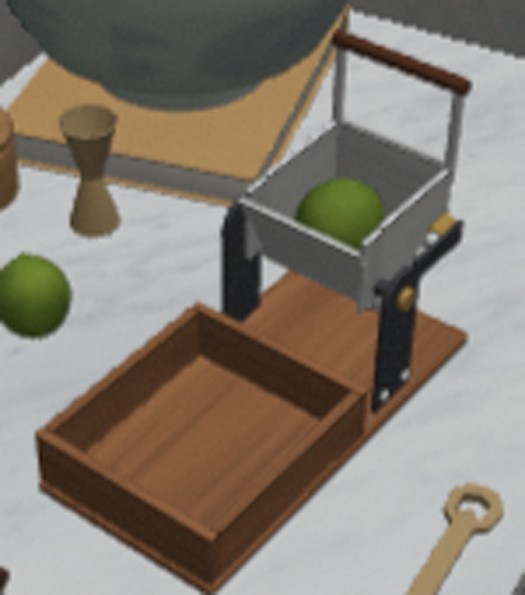

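```bash
python3 - <<'E'
from h import *
T=calibration("top");S=calibration("scene")
def tri(a,b):
    o1,d1=ray(T,a);o2,d2=ray(S,b)
    A=np.c_[d1,-d2];t=np.linalg.lstsq(A,o2-o1,rcond=None)[0]
    p,q=o1+d1*t[0],o2+d2*t[1];return (p+q)/2,np.linalg.norm(p-q)
tp=lambda u,v:(310+u/4,200+v/4); sp=lambda u,v:(270+u/3.5,150+v/3.5)
E=[(tp(712,118),sp(337,40)),(tp(688,335),sp(467,87))]
for a,b in E: print('bar',tri(a,b),onz(T,a,.22),onz(S,b,.22))
e=[onz(T,a,.22) for a,b in E]; c=sum(e)/2; y=e[0]-e[1]
c2=sum(onz(S,b,.22) for a,b in E)/2; print('barc',c,c2,np.linalg.norm(y))
P=[tp(80,46),tp(380,95),tp(333,360),tp(33,312)]
r=np.array([onz(T,p,.057) for p in P]);print(r)
sc=[sp(200,305),sp(365,395),sp(212,540),sp(38,437)]  # far-hinge..: 
print(np.array([onz(S,p,.057) for p in sc]))
for i in range(4): 
    d=r[(i+1)%4]-r[i]; print(np.linalg.norm(d),np.degrees(np.arctan2(d[1],d[0])))
print('baryaw',np.degrees(np.arctan2(y[1],y[0])))
E
```

```text
bar (array([ 0.49457641, -0.3354353 ,  0.21480332]), np.float64(0.0011380837442931798)) [ 0.49304969 -0.33388003  0.22      ] [ 0.49141788 -0.32734021  0.22      ]
bar (array([ 0.39311106, -0.32155328,  0.21679712]), np.float64(0.0006842438789082939)) [ 0.39317481 -0.32038067  0.22      ] [ 0.39110782 -0.31688911  0.22      ]
barc [ 0.44311225 -0.32713035  0.22      ] [ 0.44126285 -0.32211466  0.22      ] 0.10078305850938624
[[ 0.55492302 -0.04488377  0.057     ]
 [ 0.53220966 -0.20885245  0.057     ]
 [ 0.38770657 -0.18384872  0.057     ]
 [ 0.40895893 -0.02337863  0.057     ]]
[[ 0.52850989 -0.20351908  0.057     ]
 [ 0.38636551 -0.17947879  0.057     ]
 [ 0.41073802 -0.01899789  0.057     ]
 [ 0.55249617 -0.03734412  0.057     ]]
0.16553436237093028 -97.88656902728015
0.14665036882184737 170.1831734237042
0.1618712885921164 82.45575708051551
0.14753978175906293 -8.381189112111564
baryaw -7.697602609445349
```

The bar centre comes out at about (0.442, -0.3245, 0.22). The tipping direction is about 82.1° in world, and the axle is near (0.4535, -0.2395). I'll move above the bar with the jaws along the tipping direction.

arm_command:
  commands: "0 0 -4 0 1; 2 -1 -7 4 1; 5 -3 -9.6 8 1; 8 -4.5 -9.6 12 1; 12 -6.5 -9.6 16 1; 16 -8.7 -9.6 20 1; 20 -11 -9.6 24 1; 24 -13 -9.6 28 1; 26.6 -14.5 -9.6 32.5 1; 26.6 -14.5 -9.6 32.5 1"

```text
time_s: 1.15
tcp_pos: [0.4448, -0.3207, 0.2906]
tcp_rot: [-3.133, 0.208, -0.001]
wrist_force: [0.8, 0.2, 0.3]
width: 0.0866
```

```bash
python3 - <<'E'
from h import *
s=observe();print(s['time_s'],s['tcp_pos'],R.from_rotvec(s['tcp_rot']).as_matrix().round(3),s['joint_positions'].round(2))
c=calibration("wrist");i=get_image("wrist")[:,:,::-1].copy()
t=get_image("top")[:,:,::-1]
cv2.imwrite('pics/w1.png',i);cv2.imwrite('pics/t1.png',t)
print(c,proj(c,(.442,-.3245,.22)))
E
```

```text
1.15 [ 0.44484904 -0.32070239  0.29057204] [[ 0.991 -0.132  0.001]
 [-0.132 -0.991  0.002]
 [ 0.001 -0.002 -1.   ]] [ 0.74  0.14 -0.22  1.5   0.03  1.51 -1.18]
{'camera_matrix': array([[417.23706357,   0.        , 321.71955441],
       [  0.        , 417.23706357, 245.52850882],
       [  0.        ,   0.        ,   1.        ]]), 'origin': array([ 0.52532133, -0.33180155,  0.48048684]), 'orientation': array([-0.22363685,  0.25690772, -1.68803759])} [327.76058939 249.376426  ]
```

View pics/w1.png

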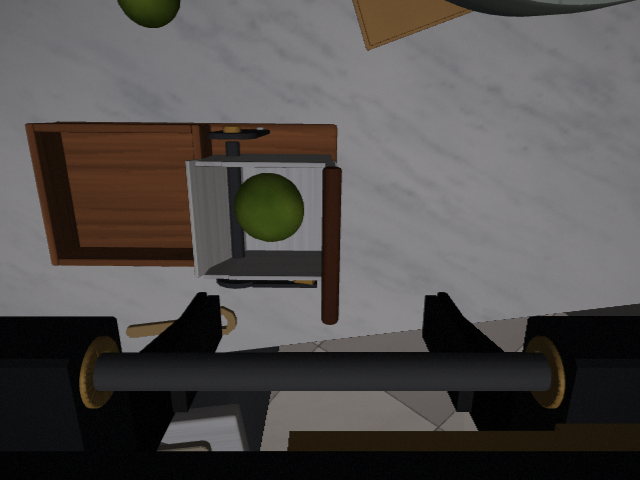

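View pics/t1.png

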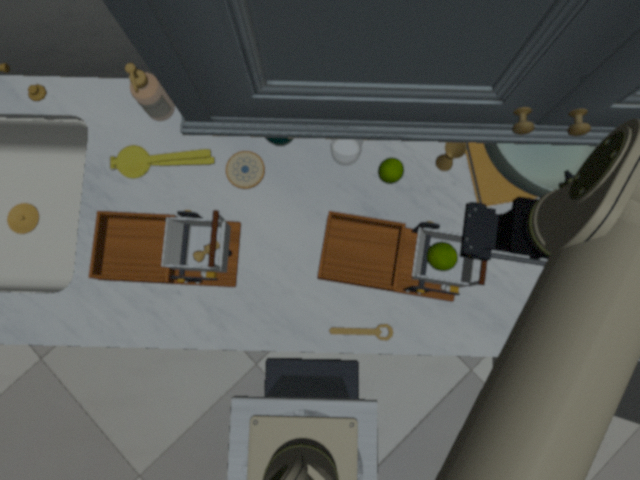

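```bash
python3 - <<'E'
from h import *
c=calibration("wrist")
a,b=onz(c,(332.5,170),.22),onz(c,(330.5,321),.22);print(a,b,(a+b)/2,np.linalg.norm(a-b),np.degrees(np.arctan2(*(a-b)[1::-1])))
# tray corners (outer rim) z .057
for p in [(27,124),(194,124),(208,264),(52,265)]: print(onz(c,p,.057))
E
```

```text
[ 0.48966271 -0.33880879  0.22      ] [ 0.3869978  -0.32428324  0.22      ] [ 0.43833026 -0.33154601  0.22      ] 0.10368738844665923 -8.053046008319976
[ 0.55316029 -0.0512446   0.057     ]
[ 0.53129698 -0.21232897  0.057     ]
[ 0.38752902 -0.19471807  0.057     ]
[ 0.40906033 -0.02791213  0.057     ]
```

arm_command:
  commands: "-0.3 0.7 2 0.3 1; -0.3 0.7 4 0.3 1; -0.3 0.7 6 0.3 1; -0.3 0.7 7.5 0.3 1; -0.3 0.7 8.2 0.3 1; -0.3 0.7 8.2 0.3 1"

```text
time_s: 1.85
tcp_pos: [0.4368, -0.3328, 0.2079]
tcp_rot: [-3.133, 0.226, 0.002]
wrist_force: [0.8, -0.3, 0.3]
width: 0.087
```

```bash
python3 - <<'E'
from h import *
s=observe();print(s['time_s'],s['tcp_pos'],s['wrist_force'])
c=calibration("wrist");i=get_image("wrist")[:,:,::-1].copy()
cv2.imwrite('pics/w2.png',i)
Rm=R.from_rotvec(s['tcp_rot']).as_matrix();g=s['tcp_pos']-.011*Rm[:,2]
for k in (-.0435,0,.0435):print(proj(c,g+k*Rm[:,1]))
a,b=onz(c,(332.5,170),.22),0
E
```

```text
1.85 [ 0.43676188 -0.33284121  0.2078511 ] [ 0.755346   -0.31530693  0.27889933]
[228.12200107 297.95367527]
[321.24849279 297.98263578]
[414.34412118 298.01158668]
```

View pics/w2.png

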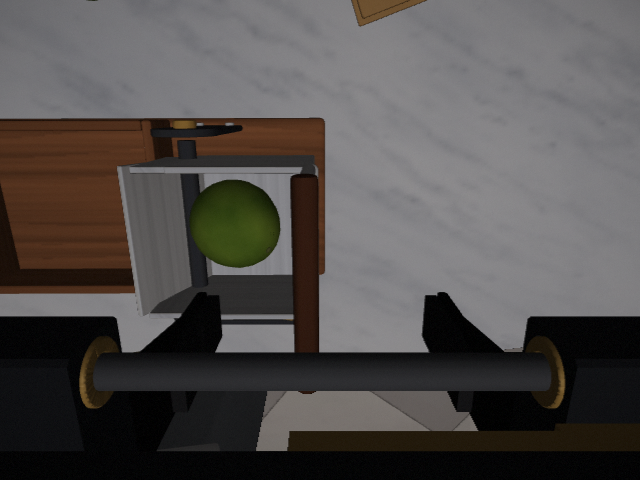

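```bash
python3 - <<'E'
from h import *
c=calibration("wrist");s=observe();print(s['tcp_pos'])
a,b=onz(c,(305,178),.22),onz(c,(307,391),.22);print(a,b,(a+b)/2,np.linalg.norm(a-b),np.degrees(np.arctan2(*(a-b)[1::-1])))
E
```

```text
[ 0.4373716  -0.33283417  0.20880708]
[ 0.49368955 -0.33396413  0.22      ] [ 0.38796983 -0.31846346  0.22      ] [ 0.44082969 -0.3262138   0.22      ] 0.106850038840514 -8.341301278909485
```

arm_command:
  commands: "0.2 -0.4 0 0 0.8; 0.2 -0.7 0 0 0.5; 0.2 -0.7 0 0 0.35; 0.2 -0.7 0 0 0.22; 0.2 -0.7 0 0 0.22; 0.2 -0.7 0 0 0.22; 0.2 -0.7 0 0 0.22"

```text
time_s: 2.6
tcp_pos: [0.4408, -0.3255, 0.2087]
tcp_rot: [3.134, -0.224, 0.0]
wrist_force: [0.7, 0.3, -1.2]
width: 0.0388
```

```bash
python3 - <<'E'
from h import *
s=observe();print(s['time_s'],s['tcp_pos'],s['wrist_force'],s['width'])
cv2.imwrite('pics/w3.png',get_image("wrist")[:,:,::-1]);cv2.imwrite('pics/s3.png',get_image("scene")[:,:,::-1])
for t in np.arange(0,1.951,.1):
    x=-85*np.cos(t)+115*np.sin(t);z=85*np.sin(t)+115*np.cos(t)
    print(round(t,2),'dy %.1f dz %.1f'%(-(x+85)/10,-(z-115)/10))
E
```

```text
2.6 [ 0.44083671 -0.3254669   0.20865153] [ 0.67608679  0.25345201 -1.15897739] 0.03880068831322664
0.0 dy -0.0 dz -0.0
0.1 dy -1.2 dz -0.8
0.2 dy -2.5 dz -1.5
0.3 dy -3.8 dz -2.0
0.4 dy -5.1 dz -2.4
0.5 dy -6.6 dz -2.7
0.6 dy -8.0 dz -2.8
0.7 dy -9.4 dz -2.8
0.8 dy -10.8 dz -2.6
0.9 dy -12.2 dz -2.3
1.0 dy -13.6 dz -1.9
1.1 dy -14.9 dz -1.3
1.2 dy -16.1 dz -0.6
1.3 dy -17.3 dz 0.2
1.4 dy -18.4 dz 1.2
1.5 dy -19.4 dz 2.2
1.6 dy -20.2 dz 3.3
1.7 dy -21.0 dz 4.6
1.8 dy -21.6 dz 5.8
1.9 dy -22.1 dz 7.2
```

View pics/w3.png

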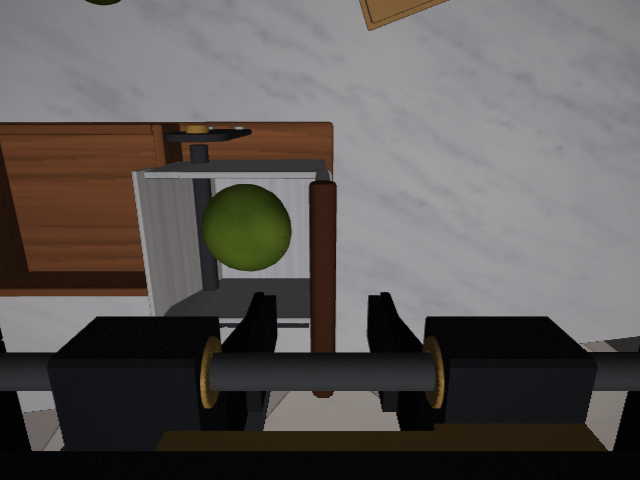

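View pics/s3.png

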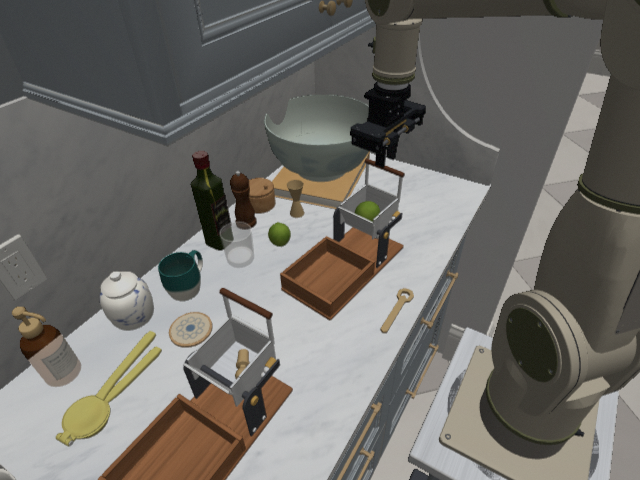

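The bar is centred between the fingers, so I'll finish the loose cage and start tipping.

arm_command:
  commands: "0 0 0 0 0.2; 0 0 0 0 0.2; 0 0 0 0 0.2; 0 -0.6 -0.4 0 0.2; 0 -1.2 -0.8 0 0.2; 0 -2.5 -1.5 0 0.2; 0 -3.8 -2 0 0.2; 0 -5.1 -2.4 0 0.2; 0 -5.1 -2.4 0 0.2"

```text
time_s: 3.6
tcp_pos: [0.4493, -0.2724, 0.2338]
tcp_rot: [3.134, -0.218, 0.003]
wrist_force: [0.3, -0.1, -0.1]
width: 0.0174
```

```bash
python3 - <<'E'
from h import *
s=observe();print(s['time_s'],s['tcp_pos'],s['wrist_force'],s['width'])
cv2.imwrite('pics/w4.png',get_image("wrist")[:,:,::-1])
i=get_image("scene")[:,:,::-1];cv2.imwrite('pics/s4.png',cv2.resize(i[90:330,240:560],None,fx=2.4,fy=2.4))
E
```

```text
3.6 [ 0.44930875 -0.27243433  0.2337531 ] [ 0.33719709 -0.10909269 -0.0937783 ] 0.01740657140080803
```

View pics/w4.png

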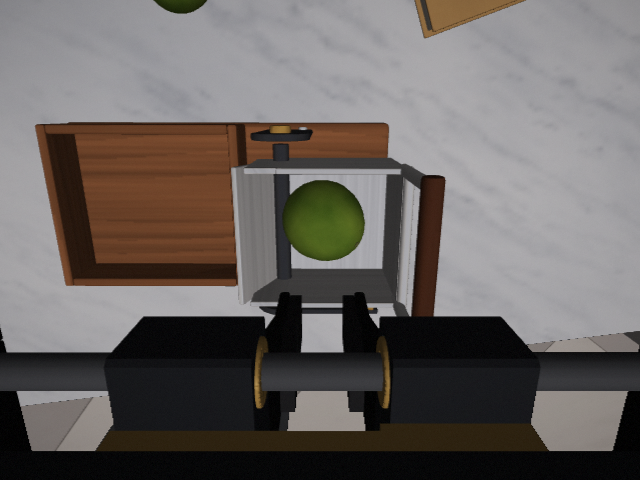

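View pics/s4.png

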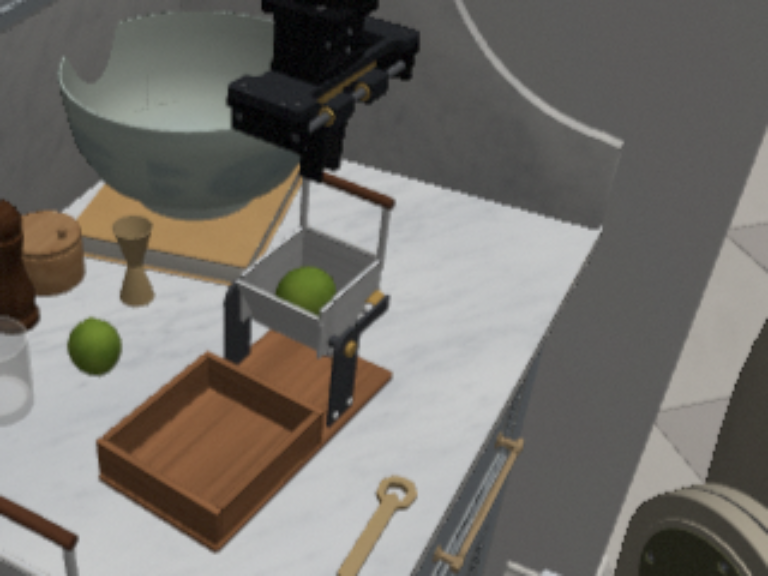

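The bar slipped out under the loose cage and the skip is back upright. I'll go back, re-measure and grip firmly, a little deeper.

arm_command:
  commands: "0 0 -3 0 0.2; 0 0 -5 0 0.6; 0 2 -5.5 0 1; 0 4 -5.5 0 1; 0 5.3 -5.5 0 1; 0 5.3 -5.5 0 1; 0 5.3 -5.5 0 1; 0 5.3 -5.5 0 1"

```text
time_s: 4.5
tcp_pos: [0.441, -0.3264, 0.2875]
tcp_rot: [-3.133, 0.222, 0.0]
wrist_force: [-0.6, -0.3, 0.1]
width: 0.0657
```

```bash
python3 - <<'E'
from h import *
s=observe();print(s['time_s'],s['tcp_pos'],s['wrist_force'],s['width'])
cv2.imwrite('pics/w5.png',get_image("wrist")[:,:,::-1])
c=calibration("wrist");print(s['tcp_pos'],R.from_rotvec(s['tcp_rot']).as_matrix().round(3))
E
```

```text
4.5 [ 0.44095651 -0.32635085  0.2875418 ] [-0.64313103 -0.29242753  0.09343708] 0.06571919371957596
[ 0.44095651 -0.32635085  0.2875418 ] [[ 0.99  -0.141 -0.   ]
 [-0.141 -0.99   0.   ]
 [-0.    -0.    -1.   ]]
```

View pics/w5.png

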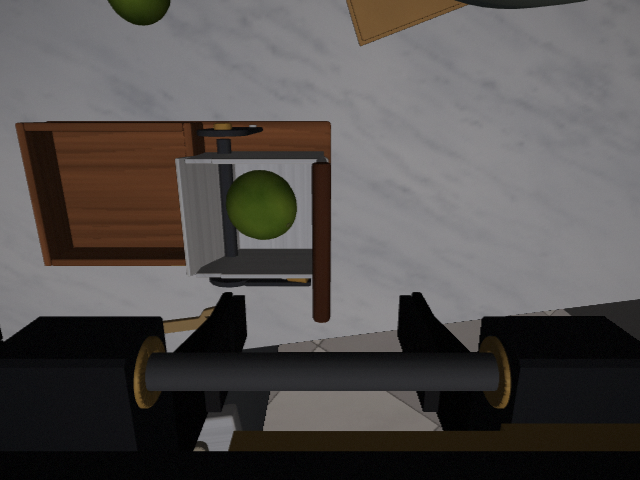

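arm_command:
  commands: "0 0 2 0 1; 0 0 4 0 1; 0 0 6 0 1; 0 0 7.5 0 1; 0 0 8.5 0 1; 0 0 8.5 0 0.5; 0 0 8.5 0 0; 0 0 8.5 0 0; 0 0 8.5 0 0; 0 0 8.5 0 0"

```text
time_s: 5.55
tcp_pos: [0.4408, -0.3275, 0.2032]
tcp_rot: [3.133, -0.224, 0.001]
wrist_force: [0.0, 0.2, 0.1]
width: 0.0552
```

arm_command:
  commands: "0 0 0 0 0; 0 0 0 0 0; 0 0 0 0 0; 0 0 0 0 0"

```text
time_s: 5.95
tcp_pos: [0.4406, -0.3274, 0.2026]
tcp_rot: [3.134, -0.224, 0.0]
wrist_force: [-0.0, -0.4, -0.7]
width: 0.023
```

```bash
python3 - <<'E'
from h import *
s=observe();print(s['time_s'],s['tcp_pos'],s['wrist_force'],s['width'])
cv2.imwrite('pics/w6.png',get_image("wrist")[:,:,::-1])
E
```

```text
5.95 [ 0.44059123 -0.32737258  0.20264087] [-0.0465879  -0.44505629 -0.68765768] 0.02301300709638894
```

View pics/w6.png

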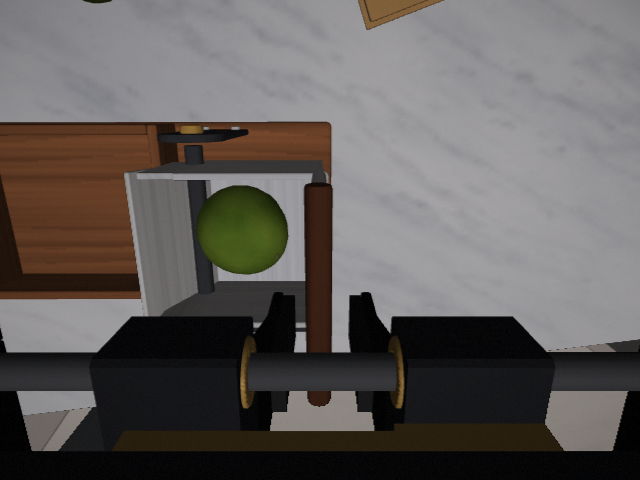

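arm_command:
  commands: "0 0 0 0 0; 0 0 0 0 0; 0 0 0 0 0; 0 0 0 0 0"

```text
time_s: 6.4
tcp_pos: [0.4406, -0.3274, 0.2027]
tcp_rot: [3.134, -0.224, 0.0]
wrist_force: [0.2, -0.3, 0.5]
width: 0.0006
```

```bash
python3 - <<'E'
from h import *
cv2.imwrite('pics/w7.png',get_image("wrist")[:,:,::-1])
i=get_image("scene")[:,:,::-1];cv2.imwrite('pics/s7.png',cv2.resize(i[60:260,300:500],None,fx=3,fy=3,interpolation=2))
E
```

```text
(no output)
```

View pics/w7.png

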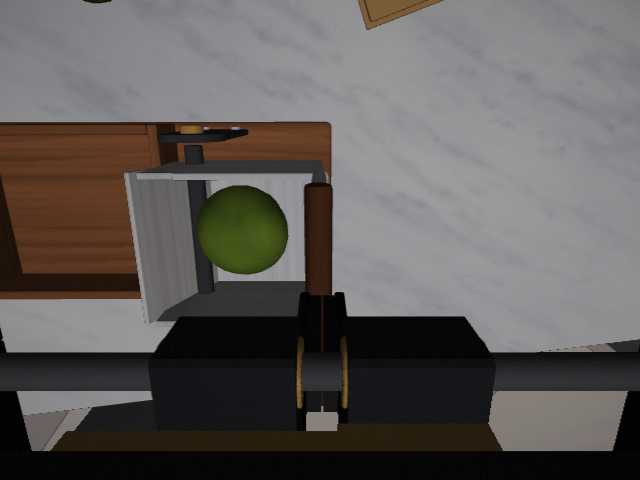

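View pics/s7.png

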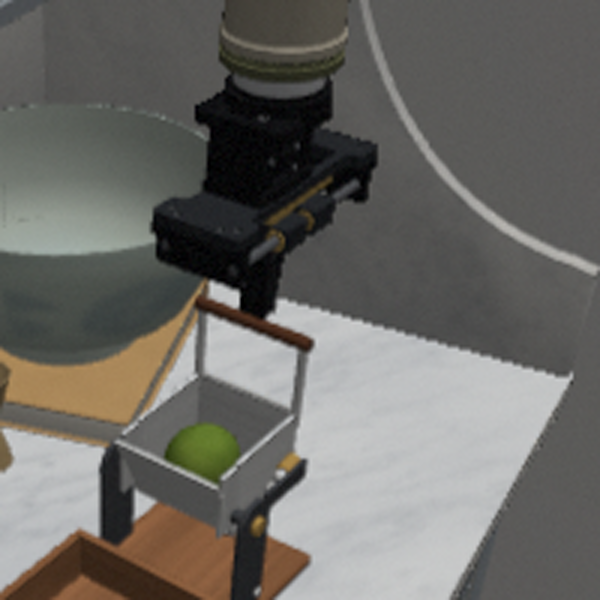

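```bash
python3 - <<'E'
from h import *
s=observe();c=calibration("wrist");S=calibration("scene");T=calibration("top")
Rm=R.from_rotvec(s['tcp_rot']).as_matrix()
for k in (-.06,-.03,-.011,0,.008):
  for dx in (-.0095,.0095):
    p=s['tcp_pos']+k*Rm[:,2]+dx*Rm[:,0]; q=proj(S,p); print(k,dx,'wrist',proj(c,p).round(1),'scenecrop',((q-[300,60])*3).round(0))
for z in (.19,.2,.21,.22): 
  a,b=onz(c,(319,185),z),onz(c,(319,404),z);m=(a+b)/2;print(z,m,np.linalg.norm(a-b)); q=[proj(S,onz(c,(318,185),z)),proj(S,onz(c,(319,404),z))]; print(((np.array(q)-[300,60])*3).round(0), proj(T,a),proj(T,b))
E
```

```text
-0.06 -0.0095 wrist [321.2 378.6] scenecrop [272. 276.]
-0.06 0.0095 wrist [321.2 331.7] scenecrop [251. 269.]
-0.03 -0.0095 wrist [321.2 336.7] scenecrop [269. 311.]
-0.03 0.0095 wrist [321.2 296.1] scenecrop [248. 303.]
-0.011 -0.0095 wrist [321.2 316.4] scenecrop [267. 332.]
-0.011 0.0095 wrist [321.2 279.1] scenecrop [246. 324.]
0 -0.0095 wrist [321.2 306.3] scenecrop [265. 344.]
0 0.0095 wrist [321.2 270.6] scenecrop [245. 336.]
0.008 -0.0095 wrist [321.2 299.5] scenecrop [264. 353.]
0.008 0.0095 wrist [321.3 265. ] scenecrop [244. 345.]
0.19 [ 0.42678615 -0.32418535  0.19      ] 0.12651379236830831
[[202. 334.]
 [338. 388.]] [482.40339272 234.24399218] [474.3025078  300.46320224]
0.2 [ 0.43144378 -0.32491699  0.2       ] 0.12026639069146591
[[201. 323.]
 [330. 374.]] [484.26620684 232.51571349] [476.53059602 296.03411615]
0.21 [ 0.4361014  -0.32564864  0.21      ] 0.11401898901462347
[[200. 311.]
 [323. 359.]] [486.16854334 230.75076678] [478.80197633 291.51897225]
0.22 [ 0.44075902 -0.32638028  0.22      ] 0.10777158733778101
[[199. 300.]
 [316. 345.]] [488.11167351 228.94797259] [481.11792287 286.91523776]
```

```bash
python3 - <<'E'
from h import *
s=observe();S=calibration("scene")
Rm=R.from_rotvec(s['tcp_rot']).as_matrix()
i=cv2.imread('pics/s7.png')
for k,col in ((-.062,(0,0,255)),(-.1,(0,255,0))):
  P=[]
  for a,b in ((1,1),(1,-1),(-1,-1),(-1,1)):
    p=s['tcp_pos']+k*Rm[:,2]+a*.0375*Rm[:,0]+b*.095*Rm[:,1]; P.append((proj(S,p)-[300,60])*3)
  cv2.polylines(i,[np.array(P).astype(int)],True,col,1)
for k in (-.05,-.04,-.03,-.02,-.01,0,.008):
  q=(proj(S,s['tcp_pos']+k*Rm[:,2])-[300,60])*3; cv2.circle(i,tuple(int(v) for v in q),2,(0,255,255),-1)
i=cv2.convertScaleAbs(i,alpha=1.8,beta=20)
cv2.imwrite('pics/s7b.png',i)
E
```

```text
(no output)
```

View pics/s7b.png

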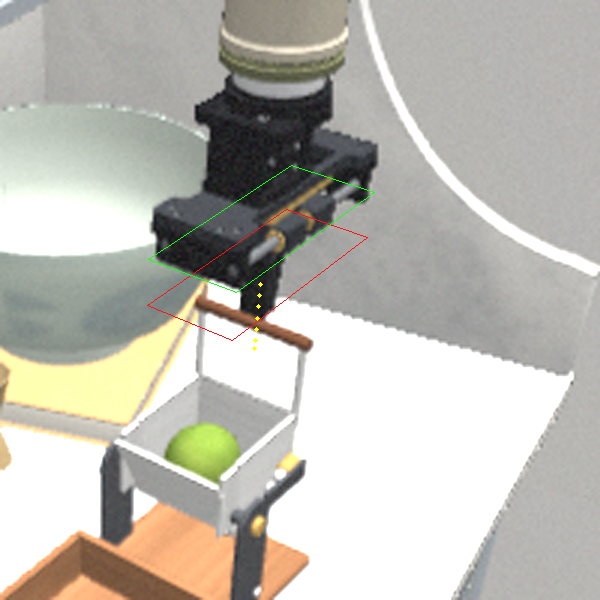

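In both views the whole gripper sits about 38 mm higher than the reported TCP implies, so the fingers closed just above the bar. I'll open, go about 3.4 cm deeper, and verify.

arm_command:
  commands: "0 0 -0.5 0 0.7; 0 0 -0.5 0 0.7; 0 0 -0.5 0 0.7; 0 0 -0.5 0 0.7; 0 0 -0.5 0 0.7; 0 0 -0.5 0 0.7; 0 0 -0.5 0 0.7; 0 0 0.8 0 0.7; 0 0 2 0 0.7; 0 0 2 0 0.7"

```text
time_s: 7.5
tcp_pos: [0.4394, -0.3266, 0.18]
tcp_rot: [-3.132, 0.224, 0.005]
wrist_force: [-0.4, -0.2, 0.1]
width: 0.0602
```

```bash
python3 - <<'E'
from h import *
s=observe();print(s['time_s'],s['tcp_pos'],s['wrist_force'],s['width'])
cv2.imwrite('pics/w8.png',get_image("wrist")[:,:,::-1])
i=get_image("scene")[:,:,::-1];cv2.imwrite('pics/s8.png',cv2.convertScaleAbs(cv2.resize(i[60:260,300:500],None,fx=3,fy=3,interpolation=2),alpha=1.6,beta=20))
E
```

```text
7.5 [ 0.43939651 -0.32661733  0.17996655] [-0.36849073 -0.16578908  0.11754751] 0.06024125538668869
```

View pics/w8.png

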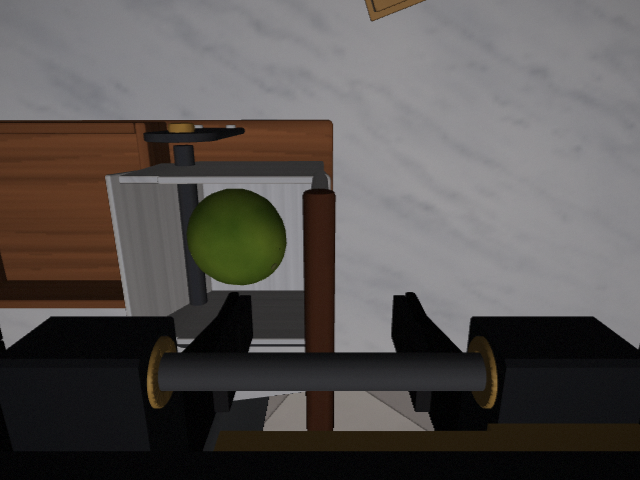

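View pics/s8.png

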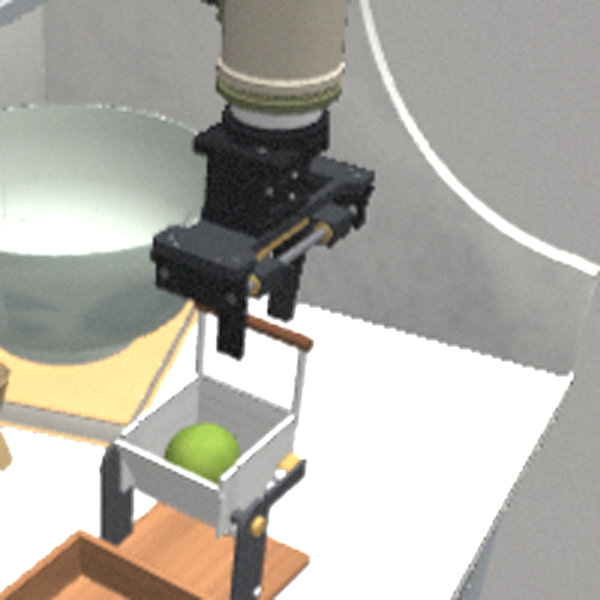

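arm_command:
  commands: "0 0 0.6 0 0.7; 0 0 1.1 0 0.6; 0 0 1.1 0 0.2; 0 0 1.1 0 0; 0 0 1.1 0 0; 0 0 1.1 0 0; 0 0 1.1 0 0; 0 0 1.1 0 0; 0 0 1.1 0 0; 0 0 1.1 0 0"

```text
time_s: 8.6
tcp_pos: [0.4409, -0.3259, 0.1716]
tcp_rot: [-3.132, 0.222, 0.001]
wrist_force: [-0.2, 5.2, 1.6]
width: 0.0107
```

```bash
python3 - <<'E'
from h import *
s=observe();print(s['time_s'],s['tcp_pos'],s['wrist_force'],s['width'])
i=get_image("scene")[:,:,::-1];cv2.imwrite('pics/s9.png',cv2.convertScaleAbs(cv2.resize(i[60:260,300:500],None,fx=3,fy=3,interpolation=2),alpha=1.6,beta=20))
E
```

```text
8.6 [ 0.44086144 -0.3259021   0.17162577] [-0.20812868  5.22925498  1.56875196] 0.010740193400879816
```

View pics/s9.png

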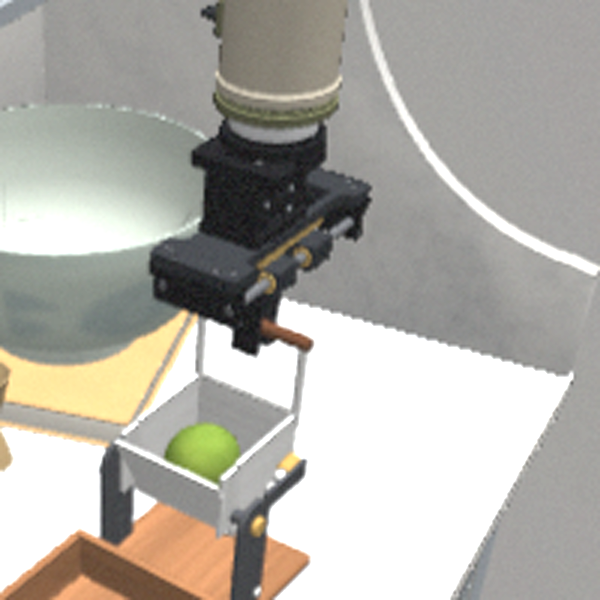

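The bar is gripped (width 11 mm, 5 N against the stop). I'll tip in stages and watch the force.

arm_command:
  commands: "0 -0.6 -0.4 0 0; 0 -1.2 -0.8 0 0; 0 -1.9 -1.2 0 0; 0 -2.5 -1.5 0 0; 0 -3.2 -1.8 0 0; 0 -3.8 -2 0 0; 0 -4.5 -2.2 0 0; 0 -5.1 -2.4 0 0; 0 -5.9 -2.6 0 0; 0 -6.6 -2.7 0 0"

```text
time_s: 9.65
tcp_pos: [0.4502, -0.2616, 0.1995]
tcp_rot: [3.133, -0.224, 0.001]
wrist_force: [-0.9, -3.2, 5.3]
width: 0.0112
```

```bash
python3 - <<'E'
from h import *
s=observe();print(s['time_s'],s['tcp_pos'],s['wrist_force'],s['width'])
i=get_image("scene")[:,:,::-1];cv2.imwrite('pics/s10.png',cv2.convertScaleAbs(cv2.resize(i[60:260,300:500],None,fx=3,fy=3,interpolation=2),alpha=1.6,beta=20))
E
```

```text
9.65 [ 0.45022363 -0.2615705   0.1994981 ] [-0.8684566  -3.17424135  5.32546156] 0.01117427740929831
```

View pics/s10.png

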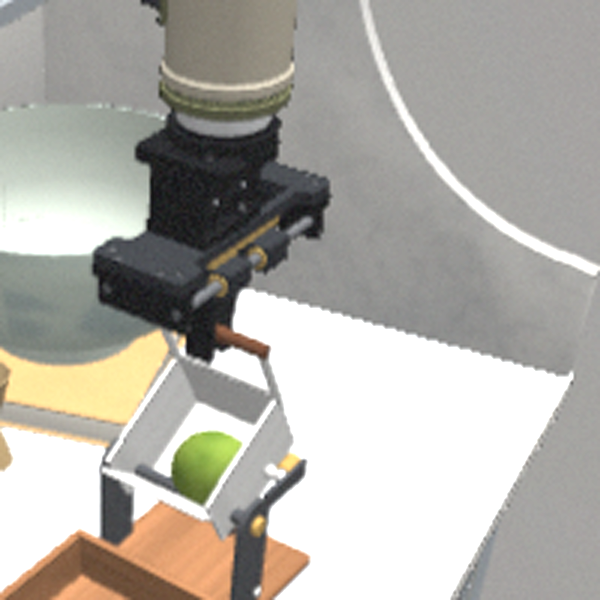

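arm_command:
  commands: "0 -0.7 -0.1 0 0; 0 -1.4 -0.1 0 0; 0 -2.1 -0.1 0 0; 0 -2.8 -0.1 0 0; 0 -3.5 0 0 0; 0 -4.2 0.1 0 0; 0 -4.9 0.2 0 0; 0 -5.6 0.4 0 0; 0 -6.3 0.6 0 0; 0 -7 0.8 0 0"

```text
time_s: 10.7
tcp_pos: [0.4598, -0.1926, 0.1896]
tcp_rot: [3.133, -0.224, -0.001]
wrist_force: [5.8, -7.2, -9.9]
width: 0.0101
```

```bash
python3 - <<'E'
from h import *
s=observe();print(s['time_s'],s['tcp_pos'],s['wrist_force'],s['width'])
i=get_image("scene")[:,:,::-1];cv2.imwrite('pics/s11.png',cv2.convertScaleAbs(cv2.resize(i[60:300,260:500],None,fx=2.5,fy=2.5,interpolation=2),alpha=1.6,beta=20))
E
```

```text
10.7 [ 0.45977735 -0.19257505  0.18962756] [ 5.83936924 -7.15255464 -9.90633561] 0.010148622353041488
```

View pics/s11.png

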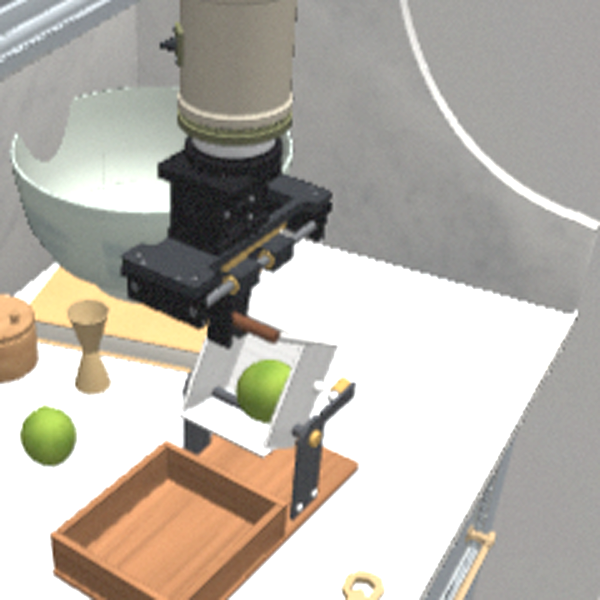

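arm_command:
  commands: "0.1 -0.6 0.4 0 0; 0.1 -1.3 0.7 0 0; 0.1 -1.9 1 0 0; 0.1 -2.5 1.4 0 0; 0.1 -3.1 1.8 0 0; 0.1 -3.7 2.2 0 0; 0.1 -4.3 2.7 0 0; 0.1 -4.8 3.2 0 0"

```text
time_s: 11.55
tcp_pos: [0.4667, -0.145, 0.1577]
tcp_rot: [3.134, -0.224, -0.003]
wrist_force: [-4.2, -2.1, -1.3]
width: 0.0102
```

```bash
python3 - <<'E'
from h import *
s=observe();print(s['time_s'],s['tcp_pos'],s['wrist_force'],s['width'])
i=get_image("scene")[:,:,::-1];cv2.imwrite('pics/s12.png',cv2.convertScaleAbs(cv2.resize(i[60:300,260:500],None,fx=2.5,fy=2.5,interpolation=2),alpha=1.6,beta=20))
E
```

```text
11.55 [ 0.46674991 -0.14497428  0.15766375] [-4.22351784 -2.13344692 -1.27819751] 0.010236116026844008
```

View pics/s12.png

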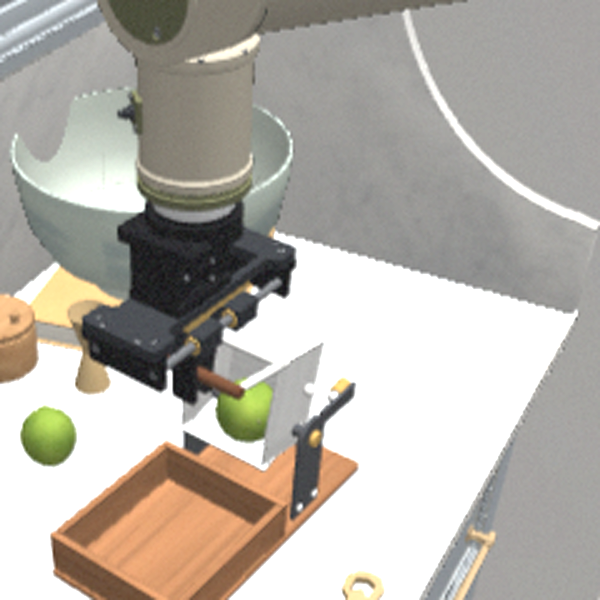

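arm_command:
  commands: "-0.1 -0.5 0.5 0 0; -0.1 -1 1 0 0; -0.1 -1.4 1.5 0 0; -0.1 -1.8 2.1 0 0; -0.1 -2.2 2.7 0 0; -0.1 -2.6 3.4 0 0; -0.1 -2.9 4 0 0; -0.1 -3.2 4.6 0 0"

```text
time_s: 12.4
tcp_pos: [0.4713, -0.1137, 0.1122]
tcp_rot: [3.133, -0.224, 0.0]
wrist_force: [-2.7, -4.3, -1.5]
width: 0.01
```

```bash
python3 - <<'E'
from h import *
s=observe();print(s['time_s'],s['tcp_pos'],s['wrist_force'],s['width'])
i=get_image("scene")[:,:,::-1];cv2.imwrite('pics/s13.png',cv2.convertScaleAbs(cv2.resize(i[60:300,260:500],None,fx=2.5,fy=2.5,interpolation=2),alpha=1.6,beta=20))
cv2.imwrite('pics/w13.png',get_image("wrist")[:,:,::-1])
E
```

```text
12.4 [ 0.47125921 -0.11372805  0.112218  ] [-2.65301865 -4.26531602 -1.48771422] 0.010029138548834839
```

View pics/s13.png

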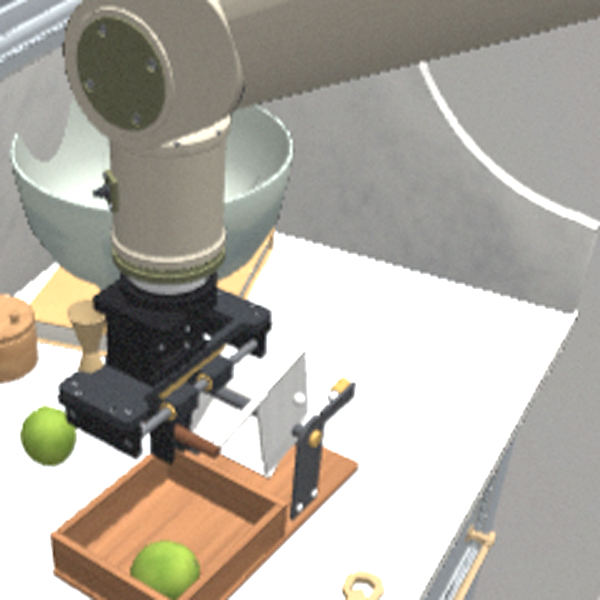

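View pics/w13.png

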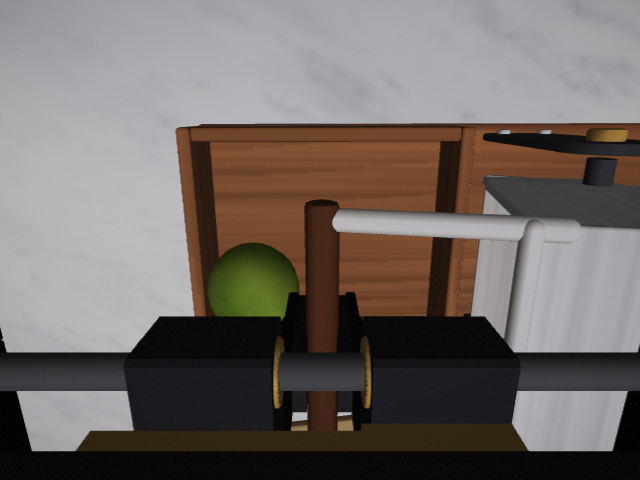

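The lime lies in the tray at (165,570) in the crop, and the skip is at about 1.8 rad. I'll press it gently to the stop and hold.

arm_command:
  commands: "0.05 -0.1 0.3 0 0; 0.05 -0.2 0.6 0 0; 0.05 -0.2 0.7 0 0; 0.05 -0.2 0.7 0 0; 0.05 -0.2 0.7 0 0"

```text
time_s: 13.0
tcp_pos: [0.4717, -0.1109, 0.1055]
tcp_rot: [-3.133, 0.223, 0.002]
wrist_force: [-5.7, -0.0, -0.1]
width: 0.0098
```

```bash
python3 - <<'E'
from h import *
s=observe();print(s['time_s'],s['tcp_pos'],s['wrist_force'],s['width'])
i=get_image("scene")[:,:,::-1];cv2.imwrite('pics/s14.png',cv2.convertScaleAbs(cv2.resize(i[60:300,260:500],None,fx=2.5,fy=2.5,interpolation=2),alpha=1.6,beta=20))
E
```

```text
13.0 [ 0.47166903 -0.11093593  0.10545817] [-5.73388339e+00 -6.84443896e-04 -6.40008194e-02] 0.009802413156906347
```

View pics/s14.png

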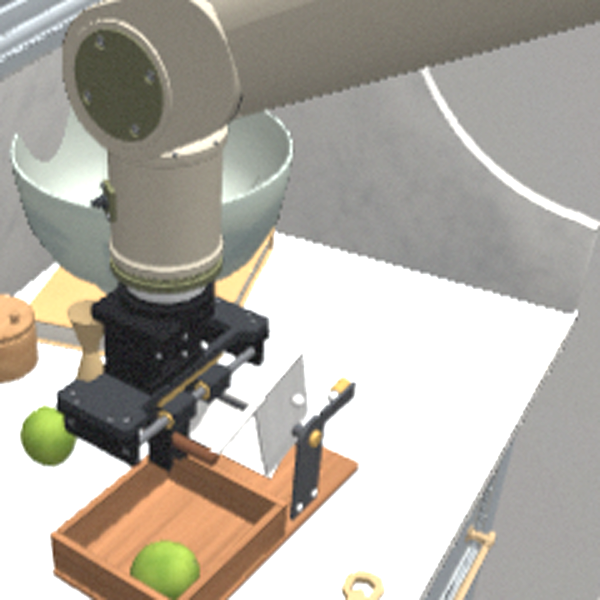

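arm_command:
  commands: "0 0.2 -0.7 0 0; 0 0.5 -1.3 0 0; 0 0.8 -1.9 0 0; 0 1.2 -2.6 0 0; 0 1.6 -3.2 0 0; 0 2 -3.8 0 0; 0 2.4 -4.3 0 0; 0 2.9 -4.8 0 0; 0 3.4 -5.3 0 0; 0 3.9 -5.8 0 0"

```text
time_s: 14.05
tcp_pos: [0.4651, -0.1548, 0.1618]
tcp_rot: [3.129, -0.23, -0.003]
wrist_force: [4.9, -21.0, -30.4]
width: 0.0095
```

arm_command:
  commands: "0 0.6 -0.5 0 0; 0 1.2 -0.9 0 0; 0 1.8 -1.3 0 0; 0 2.4 -1.7 0 0; 0 3 -2 0 0; 0 3.6 -2.3 0 0; 0 4.3 -2.6 0 0; 0 4.9 -2.8 0 0"

```text
time_s: 14.85
tcp_pos: [0.4581, -0.2009, 0.188]
tcp_rot: [3.133, -0.228, -0.005]
wrist_force: [9.3, -10.5, -35.8]
width: 0.0098
```

```bash
python3 - <<'E'
from h import *
s=observe();print(s['time_s'],s['tcp_pos'],s['wrist_force'],s['width'])
i=get_image("scene")[:,:,::-1];cv2.imwrite('pics/s15.png',cv2.convertScaleAbs(cv2.resize(i[60:300,260:500],None,fx=2.5,fy=2.5,interpolation=2),alpha=1.6,beta=20))
E
```

```text
14.85 [ 0.458059   -0.20093113  0.18797388] [  9.25619631 -10.50153927 -35.76749013] 0.009803196898565994
```

View pics/s15.png

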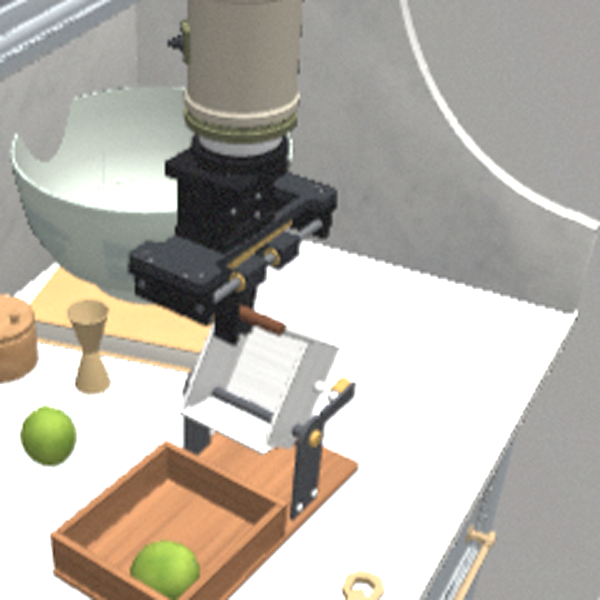

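The radial pull has grown to about 36 N because the bar slid a little in the pads. I'll relax it by lowering slightly.

arm_command:
  commands: "-0.1 0 0.2 0 0; 0.1 0 0.4 0 0; 0.1 0 0.4 0 0"

```text
time_s: 15.2
tcp_pos: [0.4587, -0.1987, 0.187]
tcp_rot: [-3.133, 0.225, 0.007]
wrist_force: [-10.5, -0.2, -4.1]
width: 0.0098
```

arm_command:
  commands: "-0.05 0.7 -0.2 0 0; -0.05 1.4 -0.3 0 0; -0.05 2.1 -0.5 0 0; -0.05 2.8 -0.6 0 0; -0.05 3.5 -0.7 0 0; -0.05 4.2 -0.7 0 0; -0.05 4.2 -0.7 0 0"

```text
time_s: 15.9
tcp_pos: [0.4528, -0.2405, 0.1934]
tcp_rot: [-3.132, 0.226, 0.005]
wrist_force: [-6.2, 0.9, -13.7]
width: 0.0098
```

arm_command:
  commands: "-0.1 0.7 0.1 0 0; -0.1 1.4 0.2 0 0; -0.1 2.1 0.3 0 0; -0.1 2.9 0.4 0 0; -0.1 3.6 0.6 0 0; -0.1 4.2 0.8 0 0; -0.1 4.9 1 0 0; -0.1 4.9 1 0 0"

```text
time_s: 16.7
tcp_pos: [0.446, -0.2892, 0.1844]
tcp_rot: [-3.133, 0.225, 0.0]
wrist_force: [-3.4, 3.3, -8.6]
width: 0.0096
```

arm_command:
  commands: "-0.1 0.6 0.3 0 0; -0.1 1.3 0.6 0 0; -0.1 2 0.9 0 0; -0.1 2.6 1.3 0 0; -0.1 3.2 1.7 0 0; -0.1 3.8 2.1 0 0; -0.1 4 2.2 0 0; -0.1 4 2.2 0 0; -0.1 4 2.2 0 0"

```text
time_s: 17.6
tcp_pos: [0.4408, -0.326, 0.1638]
tcp_rot: [-3.132, 0.22, -0.002]
wrist_force: [-4.2, 14.5, 2.2]
width: 0.0094
```

```bash
python3 - <<'E'
from h import *
s=observe();print(s['time_s'],s['tcp_pos'],s['wrist_force'],s['width'])
i=get_image("scene")[:,:,::-1];cv2.imwrite('pics/s16.png',cv2.convertScaleAbs(cv2.resize(i[60:300,260:500],None,fx=2.5,fy=2.5,interpolation=2),alpha=1.6,beta=20))
cv2.imwrite('pics/w16.png',get_image("wrist")[:,:,::-1])
E
```

```text
17.6 [ 0.44081068 -0.32596967  0.163774  ] [-4.15579868 14.51301355  2.19298011] 0.00939725525225328
```

View pics/s16.png

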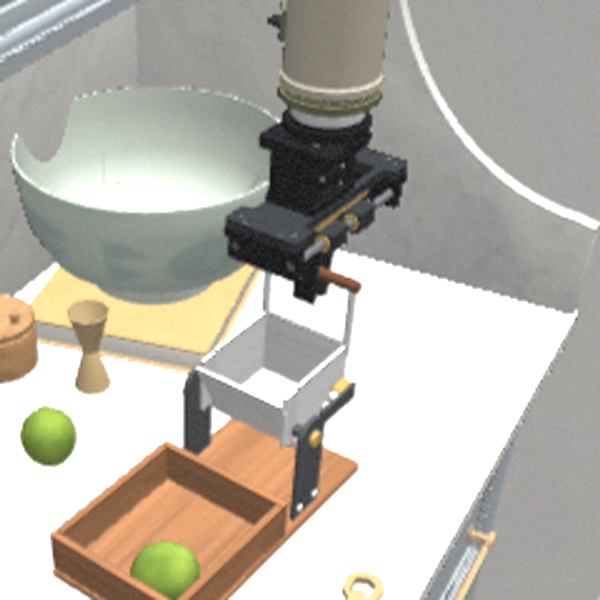

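View pics/w16.png

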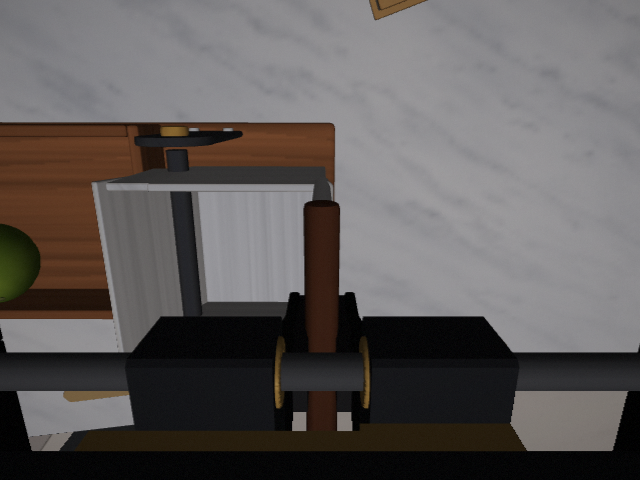

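The skip is home, pressing on its stop with 14 N. I'll relax slightly, open the jaws and lift away.

arm_command:
  commands: "0.05 -0.1 0 0 0; 0.05 -0.1 0 0 0.3; 0.05 -0.1 0 0 0.6; 0.05 -0.1 0 0 0.6; 0.05 -0.1 0 0 0.6; 0.05 -0.1 0 0 0.6; 0.05 -0.1 0 0 0.6; 0.05 -0.1 0 0 0.6; 0.05 -0.1 0 0 0.6"

```text
time_s: 18.6
tcp_pos: [0.4401, -0.3273, 0.1626]
tcp_rot: [3.133, -0.224, 0.0]
wrist_force: [-0.3, -0.3, -0.1]
width: 0.0515
```

arm_command:
  commands: "0 0 -1.5 0 0.6; 0 0 -3.5 0 0.6; 0 0 -6 0 0.6; 0 0 -9 0 0.6; 0 0 -12 0 0.6; 0 0 -12 0 0.6; 0 0 -12 0 0.6"

```text
time_s: 19.3
tcp_pos: [0.4403, -0.3274, 0.2829]
tcp_rot: [3.133, -0.224, 0.001]
wrist_force: [0.8, -0.2, -0.2]
width: 0.0523
```

```bash
python3 - <<'E'
from h import *
s=observe();print(s['time_s'],s['tcp_pos'],s['wrist_force'],s['width'])
cv2.imwrite('pics/s17.png',get_image("scene")[:,:,::-1])
cv2.imwrite('pics/w17.png',get_image("wrist")[:,:,::-1])
E
```

```text
19.3 [ 0.44031178 -0.32741997  0.28292139] [ 0.82479859 -0.16107578 -0.17555039] 0.05226499107034593
```

View pics/s17.png

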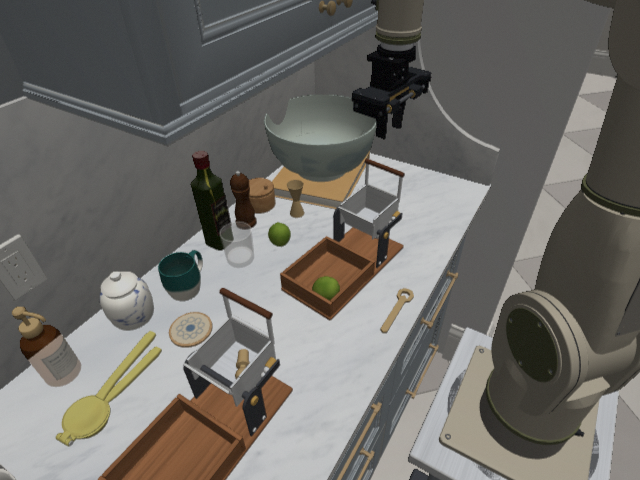

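View pics/w17.png

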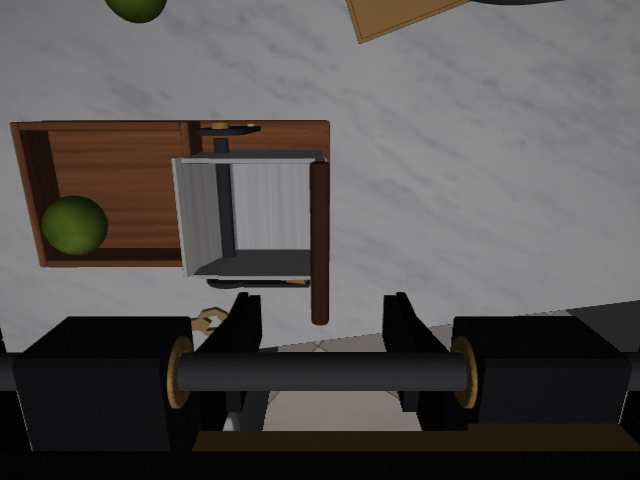

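The scene matches the start: the bar is back at its initial pixels, the lime is in the tray at (327,288), the other skip is untouched and the gripper is clear.

```bash
python3 -c "
from bench import *
print(job_done())"
```

```text
the job is handed in; nothing more can be done
None
```

The lime's skip was tipped all the way to its dumped stop, and the lime rolled out into that skip's tray. I then eased the skip back by its bar at a slow, hand-held pace, pressed it home on its stop with about 14 N, and let go. The job was handed in at about 19.4 s; no verdict was reported.

- **Last checks:** the final images show the lime in the tray. The skip's bar is where it was before tipping, and the stopper skip stands untouched. The wrist force is near 0 N and the gripper is about 8 cm clear above the bar.
- **First two attempts failed:** the loose cage and the first grip both passed over the bar without moving the skip for good. Camera views showed the gripper about 38 mm higher than the reported TCP implies, so I worked from the images and went deeper.
- **Extra force on the way back:** the bar slid a few millimetres in the pads and the wrist force rose to about 38 N, well under the 120 N limit. I relaxed it before going on.

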